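# Load a specimen with the turnbuckle to the set clip

## Robot

A 6-joint arm with a two-finger parallel gripper is mounted at the origin on the work surface. World frame = base frame: x ahead of the robot, y to its left, z up, the work surface at z = 0. Lengths are in m, angles in rad, forces in N, time in s.
With the tool pointing down it reaches from about 0.225 to 0.875 m from the base axis. Payload 3.4 kg.
Tool frame: the origin (TCP) lies between the finger pads; the fingertips stand 8 mm ahead of it and the grasp point (between the pads) lies 11 mm behind it; z points along the fingers, y is the line along which they close (so a half turn about z gives the same grasp; the last joint's range is limited). The gripper opens to 85 mm and grips with 20 to 120 N. Pads are 22 mm wide; open, the fingers measure 114 mm over their backs; the gripper's body (76 mm by 85 mm) begins 54 mm behind the grasp point. The pads swing forward as they close: fully open they stand 13 mm farther back than shut.
Start: joints at [1.106, 0.276, 1.505, -0, 1.361, -0.121], TCP at [0.194, 0.541, 0.239] pointing down, gripper open.
Joint ranges: [-2.89, 2.89], [-0.75, 2.08], [0.22, 2.7], [-1.18, 4.32], [0.11, 2.71], [-2.7, 2.7]. Speed limits (rad/s): [2.57, 2.57, 3.14, 3.14, 3.14, 3.14].

## Interface

Orientations are given as a unit quaternion [w, x, y, z].
In Python, from rig import manip, optics, finder gives the robot as it stands.
- The arm moves only by the tool servo_tool, never from a script. Its argument "increments" is a list of rows, each a list of 7 numbers: the shift along the tool's x, y, z in cm, then the turn, a rotation vector about the tool's x, y, z in degrees, then the closure, from -1 (fully open) to 1 (shut). In form: [[x, y, z, rx, ry, rz, gripper], ...]. A call has exactly 5 rows; each row shifts and turns the commanded pose from where the row before left it, along the tool's axes as they then stand; what a row does not reach is not made up. A row lasts 1/10 s, in which the tool goes at most 50 mm and 8.59 degrees, less where a joint would pass 70% of its speed; a pose out of reach is approached as far as the arm can. A call is refused whole if a number of a shift passes 5 or a number of a turn 8.59, either way. A call with a gripper value outside its range is refused whole. The fingers move at their own pace and stop on an object; "squeeze" is the grip in N (left out, the last holds). Time passes only in rows, so rows that do not move let the fingers close, or fill a call up. It gives the time, the measured TCP pose, the force, the opening and the grip force at its end, in the units of the state.
- manip.get_state(): the state, without advancing time (a new reading comes with each control period).
- optics.get_image(name): name is "side" or "top"; returns the picture (480x640x3 uint8, red, green, blue); there is no depth.
- optics.get_calibration(name): a dict with "fov_y" (degrees; the focal length in pixels is half the picture's height over the tangent of half this angle, whatever the lens; pixels are square), "cx", "cy" (the principal point, pixels), "world_to_cam" (4x4, takes a point from world to camera coordinates). Camera axes: x right, y down, z forward; pixel columns grow to the right and rows downward; lengths in m; the calibration is good to about 2 mm. A picture is of the moment at which its call begins. get_calibration takes no time and is no camera call.
- manip.sign_off(): hands the job in; it is judged then, once.
Trained networks look in the newest picture that a camera, given by its name, has taken for a name from the list of things; names that differ only in an ending like _2 or _b are one class to them, and where a whole thing is asked for, a point or a joint stands for the part that bears it (a point fixed in the world has none). Each returns a list of dicts, best first, with "p" (0 to 1); they miss things now and then, are a little off and sometimes report something else, mostly with a low value. They report only what shows in the picture. A call takes as long as a camera call.
- finder.silhouettes(label, camera): "region" (480x640 bool, what is visible of it) and "box" ([centre column, centre row, width, height] in pixels, round what is visible of it).
- finder.tip_of(label, camera): "at" ([column, row] in pixels: a listed point, or the origin of a listed thing).
The state is a dict: "clock": time; "qpos": joint angles; "qd": joint speeds; "effort": joint torques, N m; "position": TCP position; "ee_rot": TCP orientation; "contact_force": force on the tool from outside, world axes, zero at the start; "moment": the same for the moment, N m; "width": finger opening in m; "gripper_force": force on a finger pad.
Only numpy, scipy, OpenCV 4.12 (cv2) and the standard library are available. Lean on these libraries where they do the work, as an engineer would, in place of code of your own. Each camera call takes 0.05 s, during which the arm holds its last target. There are 200 camera calls.

## Task

Load the resin specimen in the bench frame: turn the turnbuckle body in the tightening direction until the spring gauge's needle stands between the two lugs of the set clip. Do not overload the specimen: the needle must never travel out beyond the far side of the clip. Then let go and back away, leaving the other things on the bench where they were.

Things in the scene. Friction and masses are not known exactly. Their poses are not given: they have to be found in the camera images.
- load_frame: Fixed bench frame: base 90 x 660 mm, top at 30 mm; grey end pillars 180 high at y -305 and +315. Origin: centre of underside; x away from the robot, z up, y along the load train, whose axis is 130 mm above the bench over the base's middle. Towards +y: pillar, fork, flat amber specimen, fork, left-hand stud, turnbuckle, right-hand stud, coupling, rod, gauge barrel, pillar.
- buckle_mid (a point): Centre of the turnbuckle body, on its turning axis (point y = frame y). Open steel body 150 long. Middle 94 mm: two bars, together 40 mm over (point x) by 24 mm (point z), half-diagonal 24 mm: flat faces every quarter turn. Each end: a hexagon 36 mm across flats, 28 long, centred 61 mm along y, one pair of flats facing point z. x, z turn with the body. 80 mm free all round it; base top 100 mm below.
- turnbuckle (a joint): Angle of the body (rad, -0.3 to 12), grows on tightening: right-hand turn about frame +y, top of the body moving away from the robot. A full turn draws each stud 8 mm into it, so the gauge extends 16 mm and the body shifts 8 mm along frame -y. Stiff (0.2 N m, up to 0.4 under load); stays where left. At 0 the 40 mm wide faces lie level.
- gauge (a joint): Extension of the sprung gauge rod (m, range -0.005 to 0.035), growing as the turnbuckle draws the rod and its needle along frame -y; spring 2.5 N per mm.
- needle_tip (a point): Tip of the gauge needle: a black bar 3 mm wide (frame y), 28 mm long (frame x), just over the white scale plate beside the gauge barrel, 160 mm above the bench. It moves along frame -y as the load rises. The scale's black divisions are 5 mm apart.
- clip_gap (a point): Middle of the gap between the two lugs of the dark steel set clip on the far (+x) edge of the scale plate. Lugs 4 mm wide (frame y), 7 mm apart, outer sides 15 mm apart; the needle's tip comes up to the open end of the gap. Axes as the frame's. The clip stays put; at the start the needle is 5 to 17 mm away on its +y side.
- wrench: Bystander: open-ended wrench lying on the bench, 170 mm long, origin about mid-length.
- resin_bottle: Bystander: white bottle standing on the bench, diameter 68, 185 high, origin at the centre of its underside.
- pellet_jar: Bystander: clear jar, diameter 66, 70 high, origin at the centre of its underside.
- mixing_cup: Bystander: paper cup, diameter 68, 55 high, origin at the centre of its underside.
- mould_a: Bystander: white plastic mould cup, diameter 44, 27 high, on the bench, origin at the centre of its underside.
- mould_b: Bystander: like mould_a.
- mould_c: Bystander: like mould_a, standing on the frame's base under the specimen.
- mount: Bystander: black puck, diameter 40, 22 high, origin at the centre of its underside.

How it is judged:
By the outcome, as a careful person would: the job done as asked, in the order asked, and still so for the second after the job is handed in, with the robot touching nothing.
It also fails if it takes over 72 s, if anything falls off the work surface, if the arm or the gripper's body presses on something with over 40 N, if the wrist force passes 120 N, or if a joint passes its speed limit or range.

## Working session

There is one attempt and no reset: what is moved stays moved. The work goes in short steps, Python scripts to look and compute and a tool call to move; the robot and the scene stay as the last step left them, time stands still between calls to the robot, and variables do not carry over. Pictures are saved under pics/ and viewed, at most 10 in all, crops included, and the job is handed in when it is done.

Besides the shell and the picture viewer there is one more tool, called after ">>>" in YAML: its name, and indented under it one key for each argument. servo_tool: Moves the arm, as the interface text tells. Its arguments: {"type":"object","properties":{"increments":{"type":"array","items":{"type":"array","items":{"type":"number"}}},"squeeze":{"type":"number"}},"required":["increments"]}

```bash
mkdir -p pics; ls
cat > h.py <<'E'
import numpy as np, cv2
from rig import manip, optics, finder
def ray(cam,px):
    c=optics.get_calibration(cam); f=240/np.tan(np.radians(c["fov_y"])/2)
    T=np.array(c["world_to_cam"]); R=T[:3,:3]; o=-R.T@T[:3,3]
    d=R.T@np.array([(px[0]-c["cx"])/f,(px[1]-c["cy"])/f,1]); return o,d/np.linalg.norm(d)
def atz(cam,px,z):
    o,d=ray(cam,px); return o+d*(z-o[2])/d[2]
def tri(px1,px2):
    A=np.zeros((3,3));b=np.zeros(3)
    for c,p in(("side",px1),("top",px2)):
        o,d=ray(c,p);M=np.eye(3)-np.outer(d,d);A+=M;b+=M@o
    return np.linalg.solve(A,b)
def proj(cam,P):
    c=optics.get_calibration(cam); f=240/np.tan(np.radians(c["fov_y"])/2)
    q=np.array(c["world_to_cam"])@np.append(P,1); return c["cx"]+f*q[0]/q[2],c["cy"]+f*q[1]/q[2]
E
python3 - <<'E'
from h import *
for c in("side","top"):
    im=optics.get_image(c); cv2.imwrite(f"pics/{c}0.png",im[:,:,::-1])
    k=optics.get_calibration(c); print(c,k["fov_y"],k["cx"],k["cy"],np.round(ray(c,(320,240)),3))
pt={}
for n in("buckle_mid","needle_tip","clip_gap","load_frame"):
    for c in("side","top"):
        r=finder.tip_of(n,c); pt[n,c]=r[0]["at"] if r else None
        print(n,c,[(np.round(x["at"],1),round(x["p"],2)) for x in r[:2]])
    if pt[n,"side"] is not None and pt[n,"top"] is not None: print(np.round(tri(pt[n,"side"],pt[n,"top"]),4))
print(manip.get_state())
E
```

```text
pics
side 53.69444315322485 321.59422100824565 236.489080483789 [[ 0.264 -0.684  0.679]
 [ 0.267  0.765 -0.586]]
top 55.49251285436909 324.98168196284985 236.50951409082285 [[ 0.445  0.073  0.891]
 [ 0.113 -0.022 -0.993]]
buckle_mid side [(array([308.2, 219.9]), 0.82)]
buckle_mid top [(array([288. , 247.4]), 0.92), (array([181.3, 264.6]), 0.2)]
[0.5165 0.1104 0.1291]
needle_tip side [(array([270.7, 172.1]), 0.62), (array([409.9, 306.9]), 0.59)]
needle_tip top [(array([176. , 267.8]), 0.65)]
[0.4794 0.2836 0.1622]
clip_gap side [(array([272.7, 170.7]), 0.42), (array([356.8, 302.9]), 0.19)]
clip_gap top [(array([179.5, 264.4]), 0.62)]
[0.4837 0.2769 0.1684]
load_frame side [(array([308.6, 264.1]), 0.63)]
load_frame top [(array([291.7, 252.8]), 0.76), (array([208. , 335.1]), 0.31)]
[0.5163 0.109  0.0114]
{'clock': 0.5, 'qpos': array([ 1.10599024e+00,  2.75937925e-01,  1.50494324e+00, -1.53707650e-06,
        1.36067570e+00, -1.20991451e-01]), 'qd': array([ 9.01493795e-04,  3.14344493e-05, -1.43233315e-03, -1.10914096e-03,
        1.62225703e-03, -1.19480750e-03]), 'effort': array([ 7.16770865e-05, -4.16256881e+01, -2.45878333e+01, -1.01213282e-04,
        1.32117795e-03, -4.28381452e-05]), 'position': array([0.19383281, 0.54136875, 0.2392891 ]), 'ee_rot': array([5.88492814e-06, 1.71061708e-01, 9.85260317e-01, 1.69108788e-05]), 'contact_force': array([-1.06635545,  0.16088007, -0.07463044]), 'moment': array([-0.04309965,  0.00149373,  0.03966221]), 'gripper_force': 0.0, 'width': 0.08521058741801338}
```

View pics/top0.png

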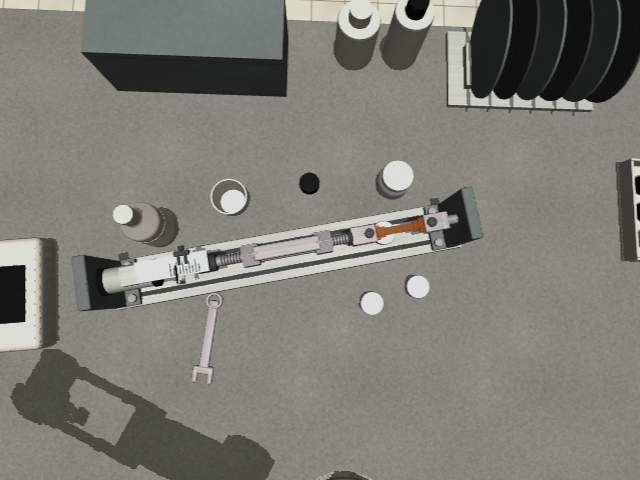

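View pics/side0.png

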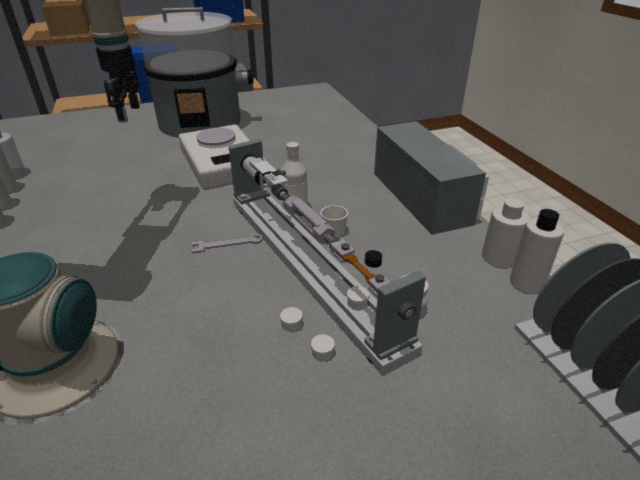

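Run:
```python
import cv2
a=cv2.imread("pics/top0.png")[235:300,140:220]
b=cv2.imread("pics/side0.png")[140:205,230:310]
cv2.imwrite("pics/crop0.png",cv2.resize(cv2.hconcat([a,b]),None,fx=5,fy=5,interpolation=cv2.INTER_CUBIC))
```

```text
(no output)
```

View pics/crop0.png

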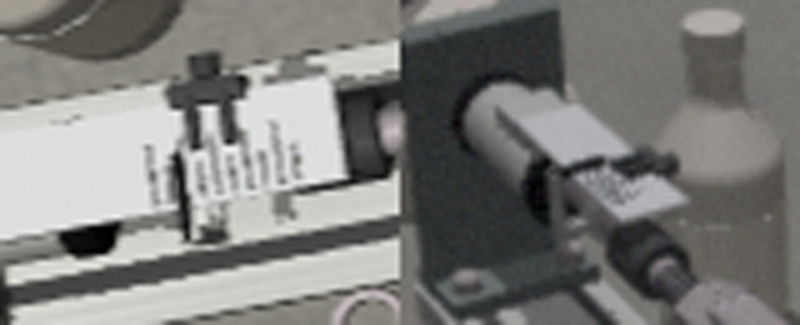

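The top view shows the needle at about (182, 268) and the clip gap at about (182.6, 260). The needle has about 11 mm to travel along frame -y, which is about 0.7 turn. Next I need the body's starting angle and the frame's yaw.

Run:
```python
from h import *
a=cv2.imread("pics/top0.png")[220:280,220:350]
b=cv2.imread("pics/side0.png")[180:250,270:350]
a=cv2.resize(a,None,fx=6,fy=5,interpolation=cv2.INTER_CUBIC)[:, :780]
b=cv2.resize(b,(343,300),interpolation=cv2.INTER_CUBIC)
b=cv2.copyMakeBorder(b,0,0,0,780-343,cv2.BORDER_CONSTANT)
cv2.imwrite("pics/crop1.png",cv2.vconcat([a,b]))
# frame yaw from silhouette-free points: pillar bases via load_frame silhouette line of train
P1=atz("top",(240,253),.13);P2=atz("top",(331,241),.13);print(P1,P2)
optics.get_image("top")
r=finder.silhouettes("load_frame","top")[0]; ys,xs=np.nonzero(r["region"]); print(r["box"],r["p"])
for z in (.03,): 
    pts=np.array([atz("top",(x,y),z)[:2] for x,y in zip(xs[::7],ys[::7])]); w,v=np.linalg.eigh(np.cov(pts.T)); d=v[:,1]*np.sign(v[1,1]); print(pts.mean(0),d,np.degrees(np.arctan2(-d[0],d[1])))
r=finder.silhouettes("turnbuckle","top"); 
for q in r[:2]:
    print(q["p"],q["box"]); ys,xs=np.nonzero(q["region"]); pts=np.array([atz("top",(x,y),.13)[:2] for x,y in zip(xs,ys)]); w,v=np.linalg.eigh(np.cov(pts.T)); d=v[:,1]*np.sign(v[1,1]); print(pts.mean(0),np.degrees(np.arctan2(-d[0],d[1])),np.sqrt(12*w))
```

```text
[0.50630997 0.18944539 0.13      ] [0.53029532 0.03830128 0.13      ]
[277.2, 247.0, 407.7, 127.0] 0.77
[0.51185356 0.13618254] [-0.20205907  0.97937334] 11.657393684758945
0.77 [286.0, 246.9, 96.7, 35.2]
[0.51549885 0.11432424] 11.636883935796982 [0.03259201 0.16135414]
```

View pics/crop1.png

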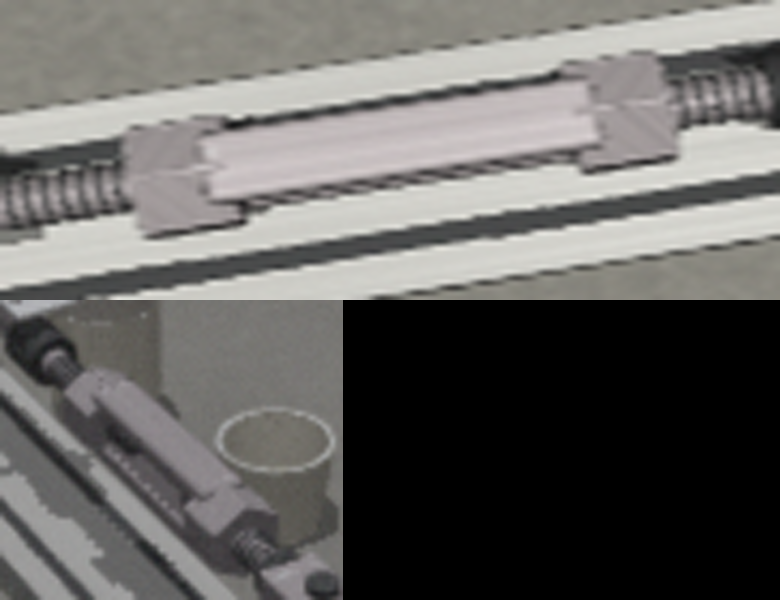

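The hexagon edge is uppermost and only one bar shows from above, so the body is near 90°. From vertical, the fingers can therefore grip its 24 mm width. The axis is at about (0.5165, 0.111, 0.13) and the frame yaw is 11.65°. Moving now.

>>> servo_tool:
  increments:
    - [0, 0, -0.4, 0, 0, 8.4, -1]
    - [0, 0, -0.4, 0, 0, 8.4, -1]
    - [0, 0, -0.4, 0, 0, 8.4, -1]
    - [0, 0, -0.4, 0, 0, 8.4, -1]
    - [0, 0, -0.4, 0, 0, 8.4, -1]

```text
clock: 1.15
position: [0.1938, 0.5414, 0.2595]
ee_rot: [0.0, 0.515, 0.857, 0.0]
contact_force: [-0.9, -0.6, -0.3]
width: 0.0854
gripper_force: 0.0
```

>>> servo_tool:
  increments:
    - [0, 0, 0, 0, 0, 8.4, -1]
    - [0, 0, 0, 0, 0, 8.3, -1]
    - [-4, 1.9, 0, 0, 0, 0, -1]
    - [-4, 1.9, 0, 0, 0, 0, -1]
    - [-4, 1.9, 0, 0, 0, 0, -1]

```text
clock: 1.65
position: [0.2743, 0.4343, 0.2593]
ee_rot: [0.0, 0.631, 0.775, 0.0]
contact_force: [0.8, 1.0, -0.5]
width: 0.0853
gripper_force: 0.0
```

>>> servo_tool:
  increments:
    - [-4, 1.9, 0, 0, 0, 0, -1]
    - [-4, 1.9, 0, 0, 0, 0, -1]
    - [-4, 1.9, 0, 0, 0, 0, -1]
    - [-4, 1.9, 0, 0, 0, 0, -1]
    - [-4, 1.9, 0, 0, 0, 0, -1]

```text
clock: 2.15
position: [0.4079, 0.257, 0.2596]
ee_rot: [0.0, 0.632, 0.775, 0.0]
contact_force: [-0.1, 0.4, 0.1]
width: 0.0854
gripper_force: 0.0
```

>>> servo_tool:
  increments:
    - [-4, 1.9, 0, 0, 0, 0, -1]
    - [-4, 1.9, 0, 0, 0, 0, -1]
    - [-4, 1.9, 0, 0, 0, 0, -1]
    - [0, 0, 0, 0, 0, 0, -1]
    - [0, 0, 0, 0, 0, 0, -1]

```text
clock: 2.65
position: [0.4873, 0.1517, 0.2591]
ee_rot: [-0.001, 0.633, 0.774, -0.0]
contact_force: [-0.8, -0.0, 0.5]
width: 0.0852
gripper_force: 0.0
```

```bash
cat >> h.py <<'E'
def rep(x0=.5167,y0=.111,yaw=11.65,z0=.13):
    from scipy.spatial.transform import Rotation as Ro
    s=manip.get_state(); q=s["ee_rot"]; R=Ro.from_quat([q[1],q[2],q[3],q[0]]).as_matrix()
    a=np.radians(yaw); F=np.array([[np.cos(a),-np.sin(a),0],[np.sin(a),np.cos(a),0],[0,0,1]])
    L=F.T@R; g=s["position"]-.011*R[:,2]; e=F.T@(np.array([x0,y0,z0])-g)*100
    print("t",s["clock"],"tilt",np.degrees(np.arctan2(-L[0,2],-L[2,2])),"toolx err deg (z,x)",np.degrees([L[0,0],L[2,0]]))
    print("to axis, tool cm",np.round(R.T@F@e,2),"frame cm",np.round(e,2),"q",np.round(s["qpos"],2))
    print("F",np.round(s["contact_force"],1),"M",np.round(s["moment"],2),"w",s["width"],s["gripper_force"])
E
python3 -c "from h import *; rep()"
```

```text
t 2.65 tilt 0.039238715553414655 toolx err deg (z,x) [0.19372174 0.04353855]
to axis, tool cm [-4.58  2.08 14.01] frame cm [  2.06  -4.58 -14.01] q [ 0.16  0.17  1.6   0.    1.37 -0.04]
F [-0.8 -0.   0.5] M [-0.01  0.03  0.  ] w 0.08524033401231208 0.0
```

>>> servo_tool:
  increments:
    - [-2.3, 1.05, 0, 0, 0, 0, -1]
    - [-2.3, 1.05, 0, 0, 0, 0, -1]
    - [0, 0, 3, 0, 0, 0, -1]
    - [0, 0, 2, 0, 0, 0, -1]
    - [0, 0, 0, 0, 0, 0, -1]

```text
clock: 3.15
position: [0.5139, 0.1127, 0.2067]
ee_rot: [-0.003, 0.631, 0.775, -0.002]
contact_force: [-0.2, -0.4, -0.3]
width: 0.0852
gripper_force: 0.0
```

Run:
```python
from h import *
rep()
for c in("side","top"):
    im=optics.get_image(c); cv2.imwrite(f"pics/{c}1.png",im[:,:,::-1])
a=cv2.imread("pics/top1.png")[190:310,140:360]
b=cv2.imread("pics/side1.png")[120:270,220:400]
a=cv2.resize(a,(550,300),interpolation=cv2.INTER_CUBIC); b=cv2.resize(b,(360,300))
b=cv2.copyMakeBorder(b,0,0,0,190,cv2.BORDER_CONSTANT)
cv2.imwrite("pics/c1.png",cv2.vconcat([a,b]))
```

```text
t 3.15 tilt 0.3760774275328653 toolx err deg (z,x) [-0.04181073  0.08503357]
to axis, tool cm [-0.23  0.29  8.77] frame cm [ 0.23 -0.22 -8.77] q [ 0.08  0.23  1.66  0.    1.26 -0.12]
F [-0.2 -0.4 -0.3] M [ 0.01  0.02 -0.05] w 0.08522654251518554 0.0
```

View pics/c1.png

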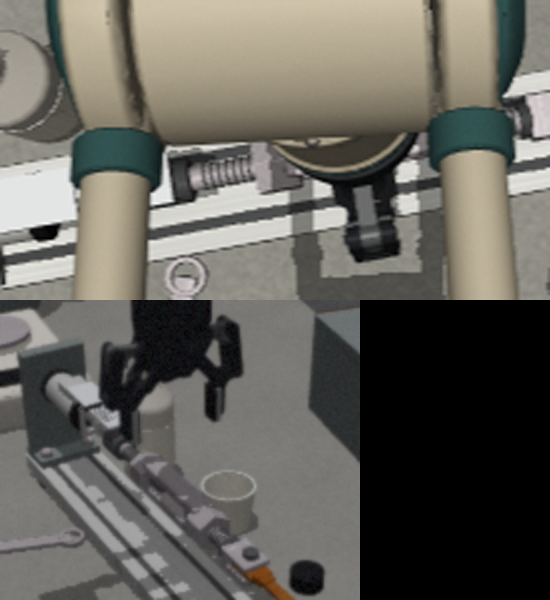

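The fingers straddle the body. In the top view the arm covers the scale at this tilt, but the side view still shows it. I'll descend and grip.

>>> servo_tool:
  increments:
    - [-0.2, 0.2, 2.2, 0, 0, 0, -1]
    - [0, 0, 2.2, 0, 0, 0, -1]
    - [0, 0, 2.2, 0, 0, 0, -1]
    - [0, 0, 2.2, 0, 0, 0, -1]
    - [0, 0, 0, 0, 0, 0, -1]

```text
clock: 3.75
position: [0.5178, 0.1106, 0.1203]
ee_rot: [-0.001, 0.632, 0.775, -0.001]
contact_force: [-0.6, -0.3, 0.2]
width: 0.0852
gripper_force: 0.0
```

```bash
python3 -c "from h import *; rep()"
```

```text
t 3.75 tilt 0.18976669188199577 toolx err deg (z,x) [-0.00919941  0.03795873]
to axis, tool cm [ 0.06 -0.11  0.13] frame cm [-0.11  0.06 -0.13] q [ 0.08  0.31  1.78  0.    1.06 -0.12]
F [-0.6 -0.3  0.2] M [ 0.01  0.07 -0.04] w 0.08524497711910764 0.0
```

>>> servo_tool:
  increments:
    - [0, -0.1, 0.1, 0, 0, 0, 1]
    - [0, 0, 0, 0, 0, 0, 1]
    - [0, 0, 0, 0, 0, 0, 1]
    - [0, 0, 0, 0, 0, 0, 1]
    - [0, 0, 0, 0, 0, 0, 1]
  squeeze: 40

```text
clock: 4.25
position: [0.5165, 0.1095, 0.1213]
ee_rot: [-0.001, 0.632, 0.775, -0.001]
contact_force: [-4.3, -0.6, 7.8]
width: 0.0236
gripper_force: 40.2
```

>>> servo_tool:
  increments:
    - [0, 0, 0, 0, 0, 0, 1]
    - [0, 0, 0, 0, 0, 0, 1]
    - [0, 0, 0, 0, 0, 0, 1]
    - [0, 0, 0, 0, 0, 0, 1]
    - [0, 0, 0, 0, 0, 0, 1]

```text
clock: 4.75
position: [0.5165, 0.1095, 0.1212]
ee_rot: [-0.001, 0.632, 0.775, -0.001]
contact_force: [-5.0, -0.9, 6.9]
width: 0.0235
gripper_force: 40.2
```

```bash
python3 -c "from h import *; rep()"
```

```text
t 4.75 tilt 0.16930858148713596 toolx err deg (z,x) [ 0.02729926 -0.00244649]
to axis, tool cm [0.14 0.05 0.22] frame cm [ 0.05  0.14 -0.22] q [ 0.08  0.3   1.78 -0.    1.06 -0.13]
F [-5.  -0.9  6.9] M [-0.14  0.7   0.06] w 0.023524257744215897 40.15463579446077
```

>>> servo_tool:
  increments:
    - [-0.02, -0.15, -0.01, 8, 0, 0, 1]
    - [-0.02, -0.15, -0.01, 8, 0, 0, 1]
    - [-0.02, -0.15, -0.01, 8, 0, 0, 1]
    - [-0.02, -0.15, -0.01, 8, 0, 0, 1]
    - [0, 0, 0, 0, 0, 0, 1]

```text
clock: 5.25
position: [0.5116, 0.1077, 0.1219]
ee_rot: [-0.179, 0.606, 0.743, -0.219]
contact_force: [-3.3, -0.9, 6.2]
width: 0.0232
gripper_force: 43.8
```

```bash
python3 -c "from h import *; rep()"
```

```text
t 5.25 tilt 32.843497481542606 toolx err deg (z,x) [0.05581535 0.03666237]
to axis, tool cm [0.22 0.04 0.11] frame cm [-0.03  0.22 -0.11] q [ 0.11  0.6   1.41 -0.05  1.7  -0.09]
F [-3.3 -0.9  6.2] M [-0.22  0.92  0.06] w 0.023241727561659858 43.815356232225895
```

>>> servo_tool:
  increments:
    - [-0.02, -0.15, -0.01, 8, 0, 0, 1]
    - [-0.02, -0.15, -0.01, 8, 0, 0, 1]
    - [-0.02, -0.15, -0.01, 8, 0, 0, 1]
    - [-0.02, -0.13, -0.01, 7, 0, 0, 1]
    - [0, 0, 0, 0, 0, 0, 1]

```text
clock: 5.75
position: [0.5083, 0.1063, 0.1258]
ee_rot: [-0.335, 0.536, 0.658, -0.41]
contact_force: [-6.1, -1.1, 3.6]
width: 0.0234
gripper_force: 48.1
```

Run:
```python
from h import *
rep()
for c in("side","top"):
    im=optics.get_image(c); cv2.imwrite(f"pics/{c}2.png",im[:,:,::-1])
    for n in ("needle_tip","clip_gap"): print(n,c,[(np.round(x["at"],1),round(x["p"],2)) for x in finder.tip_of(n,c)[:2]])
a=cv2.imread("pics/top2.png")[170:310,130:360]
b=cv2.imread("pics/side2.png")[140:205,230:310]
a=cv2.resize(a,None,fx=2.4,fy=2.4,interpolation=cv2.INTER_CUBIC); b=cv2.resize(b,(310,252),interpolation=cv2.INTER_CUBIC)
b=cv2.copyMakeBorder(b,0,0,0,a.shape[1]-310,cv2.BORDER_CONSTANT)
cv2.imwrite("pics/c2.png",cv2.vconcat([a,b]))
```

```text
t 5.75 tilt 63.84913609354335 toolx err deg (z,x) [0.08150539 0.03688597]
to axis, tool cm [0.29 0.03 0.09] frame cm [-0.07  0.29 -0.06] q [ 0.12  0.89  1.16 -0.09  2.2  -0.09]
F [-6.1 -1.1  3.6] M [-0.09  0.54 -0.04] w 0.023374007645703215 48.08669339865446
needle_tip side [(array([268.1, 171.9]), 0.92)]
clip_gap side []
needle_tip top []
clip_gap top []
```

View pics/c2.png

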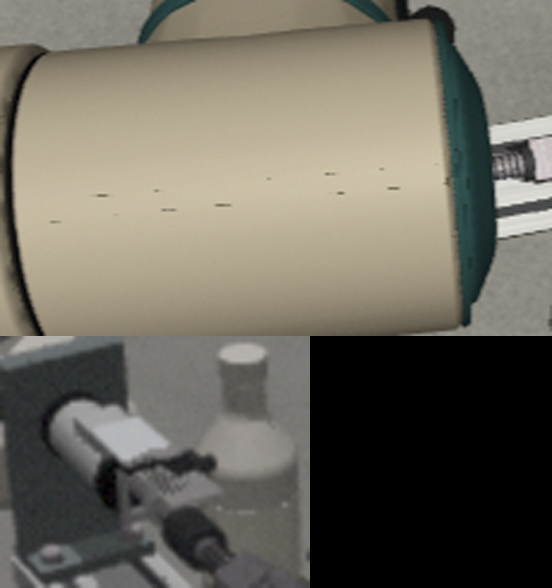

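>>> servo_tool:
  increments:
    - [0, 0, 0, 0, 0, 0, -1]
    - [0, 0, 0, 0, 0, 0, -1]
    - [0, 0, 0, 0, 0, 0, -1]
    - [0, 0, 0, 0, 0, 0, -1]
    - [0, 0.15, -0.01, -8, 0, 0, -1]

```text
clock: 6.55
position: [0.5101, 0.1064, 0.1192]
ee_rot: [-0.293, 0.56, 0.687, -0.359]
contact_force: [-0.1, -0.1, -0.6]
width: 0.085
gripper_force: 0.0
```

>>> servo_tool:
  increments:
    - [0, 0.15, -0.01, -8, 0, 0, -1]
    - [0, 0.15, -0.01, -8, 0, 0, -1]
    - [0, 0.15, -0.01, -8, 0, 0, -1]
    - [0, 0.15, -0.01, -8, 0, 0, -1]
    - [0, 0.15, -0.01, -8, 0, 0, -1]

```text
clock: 7.05
position: [0.5168, 0.1078, 0.1217]
ee_rot: [-0.08, 0.627, 0.769, -0.098]
contact_force: [0.3, 0.2, -0.7]
width: 0.0853
gripper_force: 0.0
```

>>> servo_tool:
  increments:
    - [0, 0.15, -0.01, -8, 0, 0, -1]
    - [0, 0.15, -0.01, -8, 0, 0, -1]
    - [0, 0.15, -0.01, -8, 0, 0, -1]
    - [0, 0.15, -0.01, -8, 0, 0, -1]
    - [0, 0.15, -0.01, -8, 0, 0, -1]

```text
clock: 7.55
position: [0.5232, 0.109, 0.123]
ee_rot: [0.14, 0.616, 0.756, 0.17]
contact_force: [0.1, -0.1, -0.9]
width: 0.0856
gripper_force: 0.0
```

>>> servo_tool:
  increments:
    - [0, 0.04, 0, -2, 0, 0, -1]
    - [0, 0, 0, 0, 0, 0, -1]
    - [0, 0, 0, 0, 0, 0, -1]
    - [0, 0, 0, 0, 0, 0, -1]
    - [0, 0, 0, 0, 0, 0, -1]

```text
clock: 8.05
position: [0.5248, 0.1094, 0.122]
ee_rot: [0.148, 0.614, 0.754, 0.181]
contact_force: [-0.1, -0.1, -0.4]
width: 0.0857
gripper_force: 0.0
```

Run:
```python
from h import *
rep()
for c in("side","top"):
    im=optics.get_image(c); cv2.imwrite(f"pics/{c}3.png",im[:,:,::-1])
    for n in ("needle_tip","clip_gap"): print(n,c,[(np.round(x["at"],1),round(x["p"],2)) for x in finder.tip_of(n,c)[:2]])
a=cv2.imread("pics/top3.png")[170:310,130:360]
b=cv2.imread("pics/side3.png")[140:270,230:370]
a=cv2.resize(a,None,fx=2.4,fy=2.4,interpolation=cv2.INTER_CUBIC); b=cv2.resize(b,(270,252),interpolation=cv2.INTER_CUBIC)
b=cv2.copyMakeBorder(b,0,0,0,a.shape[1]-270,cv2.BORDER_CONSTANT)
cv2.imwrite("pics/c3.png",cv2.vconcat([a,b]))
```

```text
t 8.05 tilt -27.055755530857844 toolx err deg (z,x) [ 0.03311224 -0.00978825]
to axis, tool cm [ 0.32 -0.31  0.04] frame cm [-0.26  0.32 -0.18] q [ 0.02  0.14  2.14  0.21  0.4  -0.36]
F [-0.1 -0.1 -0.4] M [-0.04  0.18 -0.02] w 0.0857294730124091 0.0
needle_tip side [(array([270.4, 173.7]), 0.55)]
clip_gap side []
needle_tip top [(array([175.3, 268.1]), 0.96)]
clip_gap top [(array([180.7, 261.9]), 0.51)]
```

View pics/c3.png

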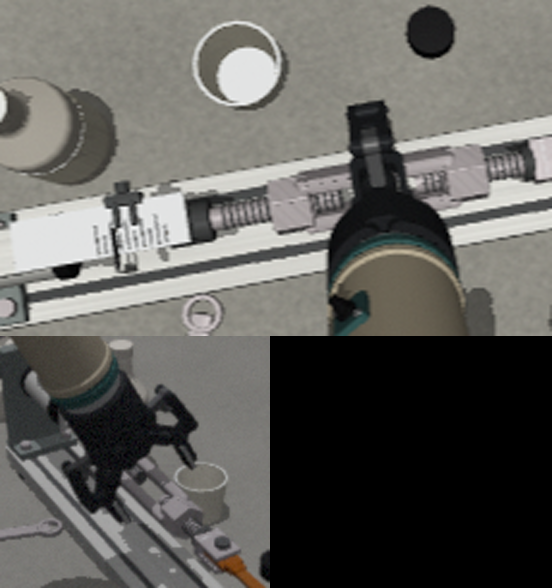

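The body has turned and the top view now shows the scale clearly. I'll measure the needle and lugs numerically for both pictures.

```bash
cat >> h.py <<'E'
def rect(f,name=None):
    im=cv2.imread(f,0); a=np.radians(11.65); xf=np.array([np.cos(a),np.sin(a)]); yf=np.array([-np.sin(a),np.cos(a)])
    X=np.arange(-.025,.055,.0005); Y=np.arange(.135,.215,.0005)   # frame x rows, y cols about (.5167,.111)
    m=np.zeros((len(X),len(Y),2),np.float32)
    for i,x in enumerate(X):
        for j,y in enumerate(Y): m[i,j]=proj("top",np.append(np.array([.5167,.111])+x*xf+y*yf,.161))
    return X,Y,cv2.remap(im,m[...,0],m[...,1],cv2.INTER_CUBIC)
E
python3 - <<'E'
from h import *
o=[]
for f in("pics/top0.png","pics/top3.png"):
    X,Y,r=rect(f); o.append(cv2.resize(r[::-1,::-1],(400,400),interpolation=cv2.INTER_CUBIC))
cv2.imwrite("pics/r3.png",cv2.hconcat(o))
E
```

```text
Traceback (most recent call last):
  File "h.py", line 30, in rect
    for j,y in enumerate(Y): m[i,j]=proj("top",np.append(np.array([.5167,.111])+x*xf+y*yf,.161))
                                    ~~~~^^^^^^^^^^^^^^^^^^^^^^^^^^^^^^^^^^^^^^^^^^^^^^^^^^^^^^^^
  File "h.py", line 15, in proj
    c=optics.get_calibration(cam); f=240/np.tan(np.radians(c["fov_y"])/2)
ValueError: time passes only in moves, steps and waits
```

```bash
cat >> h.py <<'E'
def rect(f):
    im=cv2.imread(f,0); a=np.radians(11.65); xf=np.array([np.cos(a),np.sin(a)]); yf=np.array([-np.sin(a),np.cos(a)])
    # 400x400 px, 5 px/mm; col 0 = frame y .215 (cols grow to -y), row 0 = frame x .055
    src=np.float32([proj("top",np.append(np.array([.5167,.111])+x*xf+y*yf,.161)) for x,y in((.055,.215),(.055,.135),(-.025,.135),(-.025,.215))])
    H=cv2.getPerspectiveTransform(src,np.float32([[0,0],[400,0],[400,400],[0,400]]))
    return cv2.warpPerspective(im,H,(400,400),flags=cv2.INTER_CUBIC)
E
python3 - <<'E'
from h import *
cv2.imwrite("pics/r3.png",cv2.hconcat([rect("pics/top0.png"),rect("pics/top3.png")]))
E
```

```text
(no output)
```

View pics/r3.png

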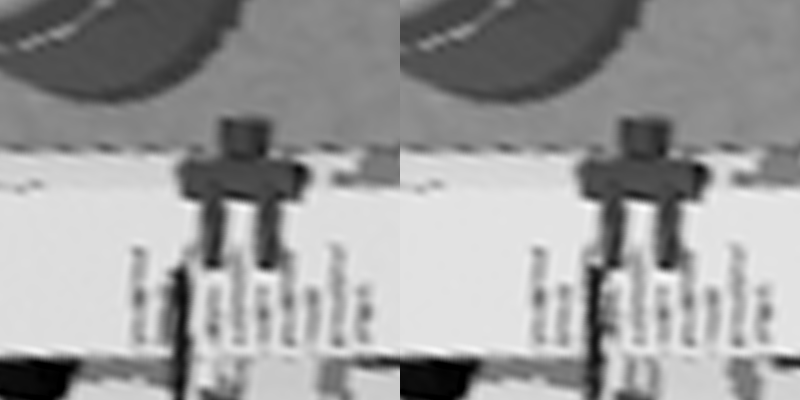

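The needle is at col 180 before and 195 now, and the gap centre is at col 240 (5 px/mm). It has moved 3 mm as expected, which leaves 9 mm or about 203°. I'll re-centre and grip.

>>> servo_tool:
  increments:
    - [0.2, -0.3, 0.05, 0, 0, 0, -1]
    - [0, 0, 0, 0, 0, 0, 1]
    - [0, 0, 0, 0, 0, 0, 1]
    - [0, 0, 0, 0, 0, 0, 1]
    - [0, 0, 0, 0, 0, 0, 1]

```text
clock: 8.85
position: [0.5214, 0.1108, 0.1204]
ee_rot: [0.148, 0.614, 0.753, 0.182]
contact_force: [-0.3, 0.9, 3.0]
width: 0.0395
gripper_force: 43.0
```

>>> servo_tool:
  increments:
    - [0, 0, 0, 0, 0, 0, 1]
    - [0, 0, 0, 0, 0, 0, 1]
    - [0, 0, 0, 0, 0, 0, 1]
    - [-0.02, -0.15, -0.01, 8, 0, 0, 1]
    - [-0.02, -0.15, -0.01, 8, 0, 0, 1]

```text
clock: 9.35
position: [0.5184, 0.1098, 0.1197]
ee_rot: [0.061, 0.63, 0.771, 0.074]
contact_force: [12.5, 11.3, -24.0]
width: 0.0391
gripper_force: 47.8
```

```bash
python3 -c "from h import *; rep()"
```

```text
t 9.35 tilt -10.958363155912512 toolx err deg (z,x) [ 0.1477717  -0.02107171]
to axis, tool cm [0.15 0.05 0.06] frame cm [ 0.07  0.15 -0.05] q [ 0.06  0.22  1.93  0.04  0.8  -0.16]
F [ 12.5  11.3 -24. ] M [ 1.47 -1.16  0.35] w 0.03912860165086906 47.82839477062225
```

>>> servo_tool:
  increments:
    - [-0.02, -0.15, 0.02, 8, 0, 0, 1]
    - [0, 0, 0, 0, 0, 0, 1]
    - [-0.02, -0.15, -0.01, 8, 0, 0, 1]
    - [0, 0, 0, 0, 0, 0, 1]
    - [0, 0, 0, 0, 0, 0, 1]

```text
clock: 9.85
position: [0.5157, 0.1089, 0.1192]
ee_rot: [-0.028, 0.632, 0.774, -0.034]
contact_force: [-1.2, 0.6, 12.5]
width: 0.0395
gripper_force: 52.8
```

```bash
python3 -c "from h import *; rep()"
```

```text
t 9.85 tilt 5.001938478124636 toolx err deg (z,x) [0.08262217 0.01987414]
to axis, tool cm [0.18 0.05 0.01] frame cm [ 0.05  0.18 -0.02] q [ 0.08  0.35  1.73 -0.01  1.16 -0.11]
F [-1.2  0.6 12.5] M [-0.01  0.38 -0.13] w 0.039536546615811456 52.84340143203735
```

>>> servo_tool:
  increments:
    - [-0.02, -0.15, -0.03, 8, 0, 0, 1]
    - [-0.02, -0.15, -0.03, 8, 0, 0, 1]
    - [-0.02, -0.15, -0.01, 8, 0, 0, 1]
    - [-0.02, -0.15, -0.01, 8, 0, 0, 1]
    - [0, 0, 0, 0, 0, 0, 1]

```text
clock: 10.35
position: [0.5097, 0.107, 0.1208]
ee_rot: [-0.205, 0.598, 0.733, -0.25]
contact_force: [1.1, 1.0, 13.8]
width: 0.0392
gripper_force: 54.7
```

>>> servo_tool:
  increments:
    - [-0.02, -0.15, -0.01, 8, 0, 0, 1]
    - [-0.02, -0.15, -0.01, 8, 0, 0, 1]
    - [-0.02, -0.15, -0.01, 8, 0, 0, 1]
    - [0, -0.03, 0, 2, 0, 0, 1]
    - [0, 0, 0, 0, 0, 0, 1]

```text
clock: 10.85
position: [0.5068, 0.1058, 0.125]
ee_rot: [-0.332, 0.538, 0.659, -0.407]
contact_force: [4.9, 2.1, 10.2]
width: 0.0393
gripper_force: 57.3
```

```bash
python3 -c "from h import *; rep()"
```

```text
t 10.85 tilt 63.41098391620424 toolx err deg (z,x) [0.09094184 0.03276263]
to axis, tool cm [ 0.31  0.04 -0.08] frame cm [0.09 0.31 0.  ] q [ 0.12  0.89  1.17 -0.09  2.19 -0.09]
F [ 4.9  2.1 10.2] M [-0.08  0.61 -0.12] w 0.03932134445703569 57.271467447280884
```

Release and swing back 90° again.

>>> servo_tool:
  increments:
    - [0, 0, 0, 0, 0, 0, -1]
    - [0, 0, 0, 0, 0, 0, -1]
    - [0, 0, 0, 0, 0, 0, -1]
    - [0, 0, 0, 0, 0, 0, -1]
    - [0, 0.15, -0.01, -8, 0, 0, -1]

```text
clock: 11.35
position: [0.5075, 0.1057, 0.1172]
ee_rot: [-0.294, 0.56, 0.687, -0.359]
contact_force: [-0.2, 0.8, -0.8]
width: 0.085
gripper_force: 0.0
```

>>> servo_tool:
  increments:
    - [0, 0.13, -0.01, -8, 0, 0, -1]
    - [0, 0.13, -0.01, -8, 0, 0, -1]
    - [0, 0.13, -0.01, -8, 0, 0, -1]
    - [0, 0.13, -0.01, -8, 0, 0, -1]
    - [0, 0.13, -0.01, -8, 0, 0, -1]

```text
clock: 11.85
position: [0.5134, 0.1069, 0.1203]
ee_rot: [-0.08, 0.627, 0.769, -0.098]
contact_force: [-1.0, -0.5, 0.1]
width: 0.085
gripper_force: 0.0
```

>>> servo_tool:
  increments:
    - [0, 0.13, -0.01, -8, 0, 0, -1]
    - [0, 0.13, -0.01, -8, 0, 0, -1]
    - [0, 0.13, -0.01, -8, 0, 0, -1]
    - [0, 0.13, -0.01, -8, 0, 0, -1]
    - [0, 0.13, -0.01, -8, 0, 0, -1]

```text
clock: 12.35
position: [0.5188, 0.108, 0.1215]
ee_rot: [0.14, 0.616, 0.756, 0.17]
contact_force: [-0.1, 2.0, -0.8]
width: 0.0853
gripper_force: 0.0
```

>>> servo_tool:
  increments:
    - [0, 0.04, 0, -2, 0, 0, -1]
    - [0, 0, 0, 0, 0, 0, -1]
    - [0, 0, 0, 0, 0, 0, -1]
    - [0, 0, 0, 0, 0, 0, -1]
    - [0, 0, 0, 0, 0, 0, -1]

```text
clock: 12.85
position: [0.5208, 0.1083, 0.1207]
ee_rot: [0.148, 0.614, 0.754, 0.181]
contact_force: [0.2, 0.2, -1.0]
width: 0.0853
gripper_force: 0.0
```

```bash
cat >> h.py <<'E'
def needle(n):
    im=optics.get_image("top"); f=f"pics/top{n}.png"; cv2.imwrite(f,im[:,:,::-1]); r=rect(f)
    for lo,hi,nm in((210,255,"lugs"),(300,345,"plate"),(362,395,"needle low")):
        p=r[lo:hi,130:340].mean(0); print(nm,[(130+5*i,int(v)) for i,v in enumerate(p.reshape(-1,5).mean(1))])
E
python3 -c "
from h import *; rep(); needle(4)"
```

```text
t 12.85 tilt -27.052347467573792 toolx err deg (z,x) [ 0.02967777 -0.0117954 ]
to axis, tool cm [0.34 0.11 0.11] frame cm [ 0.15  0.34 -0.05] q [ 0.02  0.14  2.15  0.22  0.4  -0.37]
F [ 0.2  0.2 -1. ] M [-0.02  0.2   0.02] w 0.08531228683198157 0.0
lugs [(130, 217), (135, 212), (140, 216), (145, 222), (150, 225), (155, 226), (160, 226), (165, 226), (170, 226), (175, 225), (180, 219), (185, 212), (190, 199), (195, 169), (200, 122), (205, 81), (210, 60), (215, 56), (220, 103), (225, 169), (230, 205), (235, 219), (240, 223), (245, 213), (250, 177), (255, 121), (260, 79), (265, 62), (270, 60), (275, 95), (280, 155), (285, 200), (290, 222), (295, 226), (300, 226), (305, 226), (310, 225), (315, 226), (320, 225), (325, 222), (330, 215), (335, 212)]
plate [(130, 191), (135, 164), (140, 171), (145, 205), (150, 218), (155, 191), (160, 167), (165, 176), (170, 209), (175, 218), (180, 188), (185, 167), (190, 179), (195, 198), (200, 176), (205, 106), (210, 37), (215, 38), (220, 107), (225, 165), (230, 175), (235, 166), (240, 177), (245, 207), (250, 215), (255, 184), (260, 158), (265, 173), (270, 208), (275, 218), (280, 186), (285, 157), (290, 169), (295, 207), (300, 215), (305, 185), (310, 166), (315, 181), (320, 214), (325, 217), (330, 185), (335, 165)]
needle low [(130, 160), (135, 165), (140, 161), (145, 152), (150, 144), (155, 142), (160, 139), (165, 135), (170, 130), (175, 139), (180, 161), (185, 187), (190, 205), (195, 199), (200, 164), (205, 98), (210, 35), (215, 51), (220, 122), (225, 175), (230, 192), (235, 177), (240, 148), (245, 128), (250, 129), (255, 143), (260, 150), (265, 140), (270, 144), (275, 167), (280, 194), (285, 208), (290, 206), (295, 205), (300, 206), (305, 207), (310, 206), (315, 206), (320, 207), (325, 207), (330, 206), (335, 203)]
```

The needle is at col 214 and the gap centre at 242, so 5.5 mm or about 124° remains. Next stroke is 90°.

>>> servo_tool:
  increments:
    - [0.2, 0.1, 0.1, 0, 0, 0, -1]
    - [0, 0, 0, 0, 0, 0, 1]
    - [0, 0, 0, 0, 0, 0, 1]
    - [0, 0, 0, 0, 0, 0, 1]
    - [0, 0, 0, 0, 0, 0, 1]

```text
clock: 13.4
position: [0.5203, 0.1105, 0.1197]
ee_rot: [0.148, 0.615, 0.754, 0.181]
contact_force: [0.6, 0.1, -0.4]
width: 0.0283
gripper_force: 0.0
```

>>> servo_tool:
  increments:
    - [0, 0, 0, 0, 0, 0, 1]
    - [0, 0, 0, 0, 0, 0, 1]
    - [-0.02, -0.15, -0.01, 6, 0, 0, 1]
    - [-0.02, -0.15, -0.01, 8, 0, 0, 1]
    - [0, 0, 0, 0, 0, 0, 1]

```text
clock: 13.9
position: [0.5189, 0.1097, 0.1196]
ee_rot: [0.07, 0.628, 0.77, 0.086]
contact_force: [-4.2, -0.4, 10.6]
width: 0.0234
gripper_force: 46.7
```

>>> servo_tool:
  increments:
    - [-0.02, -0.15, -0.01, 8, 0, 0, 1]
    - [-0.02, -0.15, -0.01, 8, 0, 0, 1]
    - [-0.02, -0.15, -0.01, 8, 0, 0, 1]
    - [-0.02, -0.15, -0.01, 8, 0, 0, 1]
    - [0, 0, 0, 0, 0, 0, 1]

```text
clock: 14.4
position: [0.513, 0.1077, 0.1193]
ee_rot: [-0.107, 0.623, 0.764, -0.131]
contact_force: [-1.0, 1.7, 12.0]
width: 0.0235
gripper_force: 46.9
```

```bash
python3 -c "from h import *; rep()"
```

```text
t 14.4 tilt 19.453674952190504 toolx err deg (z,x) [0.04599721 0.02874316]
to axis, tool cm [ 0.25  0.04 -0.05] frame cm [0.06 0.25 0.03] q [ 0.1   0.48  1.55 -0.03  1.45 -0.09]
F [-1.   1.7 12. ] M [-0.04  0.51  0.04] w 0.023481908715461207 46.8777734041214
```

>>> servo_tool:
  increments:
    - [-0.02, -0.15, -0.02, 8, 0, 0, 1]
    - [-0.02, -0.15, -0.02, 8, 0, 0, 1]
    - [-0.02, -0.15, -0.02, 8, 0, 0, 1]
    - [-0.02, -0.15, -0.02, 8, 0, 0, 1]
    - [-0.02, -0.15, -0.02, 8, 0, 0, 1]

```text
clock: 14.9
position: [0.5075, 0.1057, 0.1245]
ee_rot: [-0.312, 0.549, 0.674, -0.383]
contact_force: [-8.2, -0.7, -2.1]
width: 0.0238
gripper_force: 46.9
```

>>> servo_tool:
  increments:
    - [-0.01, -0.07, 0, 3.5, 0, 0, 1]
    - [0, 0, 0, 0, 0, 0, 1]
    - [0, 0, 0, 0, 0, 0, -1]
    - [0, 0, 0, 0, 0, 0, -1]
    - [0, 0, 0, 0, 0, 0, -1]

```text
clock: 15.4
position: [0.5063, 0.1051, 0.1244]
ee_rot: [-0.328, 0.54, 0.662, -0.402]
contact_force: [1.1, 0.3, -0.0]
width: 0.0661
gripper_force: 0.0
```

```bash
python3 -c "from h import *; rep()"
```

```text
t 15.4 tilt 62.508569415409305 toolx err deg (z,x) [0.05260205 0.00151815]
to axis, tool cm [ 0.37  0.02 -0.17] frame cm [0.16 0.37 0.06] q [ 0.12  0.88  1.17 -0.09  2.18 -0.09]
F [ 1.1  0.3 -0. ] M [ 0.06 -0.39 -0.03] w 0.06607670396851789 0.0
```

>>> servo_tool:
  increments:
    - [0, 0, 0, 0, 0, 0, -1]
    - [0, 0, -0.15, 0, 0, 0, -1]
    - [0, 0.15, -0.01, -8, 0, 0, -1]
    - [0, 0.15, -0.01, -8, 0, 0, -1]
    - [0, 0.13, -0.01, -8, 0, 0, -1]

```text
clock: 15.9
position: [0.5114, 0.1062, 0.1217]
ee_rot: [-0.207, 0.597, 0.732, -0.253]
contact_force: [0.1, -0.3, 0.2]
width: 0.0855
gripper_force: 0.0
```

>>> servo_tool:
  increments:
    - [0, 0.13, -0.01, -8, 0, 0, -1]
    - [0, 0.13, -0.01, -8, 0, 0, -1]
    - [0, 0.13, -0.01, -8, 0, 0, -1]
    - [0, 0.13, -0.01, -8, 0, 0, -1]
    - [0, 0.13, -0.01, -8, 0, 0, -1]

```text
clock: 16.4
position: [0.5169, 0.1073, 0.1214]
ee_rot: [0.011, 0.632, 0.775, 0.013]
contact_force: [-0.0, 0.5, -1.3]
width: 0.085
gripper_force: 0.0
```

>>> servo_tool:
  increments:
    - [0, 0.13, -0.01, -8, 0, 0, -1]
    - [0, 0.13, -0.01, -8, 0, 0, -1]
    - [0, 0.13, -0.01, -8, 0, 0, -1]
    - [0, 0.03, 0, -1.5, 0, 0, -1]
    - [0, 0, 0, 0, 0, 0, -1]

```text
clock: 16.9
position: [0.5177, 0.1079, 0.1205]
ee_rot: [0.147, 0.615, 0.754, 0.18]
contact_force: [-0.3, 0.2, -0.0]
width: 0.0855
gripper_force: 0.0
```

>>> servo_tool:
  increments:
    - [0, 0, 0, 0, 0, 0, -1]
    - [0, 0, 0, 0, 0, 0, -1]
    - [0, 0, 0, 0, 0, 0, -1]
    - [0, 0, 0, 0, 0, 0, -1]
    - [0, 0, 0, 0, 0, 0, -1]

```text
clock: 17.4
position: [0.5208, 0.1082, 0.121]
ee_rot: [0.147, 0.614, 0.754, 0.181]
contact_force: [0.2, 0.3, -1.1]
width: 0.0853
gripper_force: 0.0
```

```bash
python3 -c "
from h import *; rep(); needle(5)"
```

```text
t 17.4 tilt -26.98975430573933 toolx err deg (z,x) [0.03527488 0.00713019]
to axis, tool cm [0.35 0.1  0.14] frame cm [ 0.15  0.35 -0.08] q [ 0.02  0.14  2.15  0.22  0.4  -0.37]
F [ 0.2  0.3 -1.1] M [-0.04  0.22  0.04] w 0.08526347042861561 0.0
lugs [(130, 218), (135, 212), (140, 216), (145, 222), (150, 225), (155, 226), (160, 225), (165, 225), (170, 226), (175, 225), (180, 219), (185, 212), (190, 200), (195, 170), (200, 122), (205, 81), (210, 61), (215, 56), (220, 103), (225, 169), (230, 205), (235, 219), (240, 223), (245, 213), (250, 177), (255, 121), (260, 79), (265, 62), (270, 61), (275, 95), (280, 155), (285, 200), (290, 222), (295, 226), (300, 226), (305, 226), (310, 225), (315, 226), (320, 225), (325, 222), (330, 215), (335, 213)]
plate [(130, 191), (135, 165), (140, 171), (145, 205), (150, 218), (155, 191), (160, 167), (165, 176), (170, 209), (175, 219), (180, 188), (185, 166), (190, 179), (195, 211), (200, 215), (205, 185), (210, 158), (215, 149), (220, 140), (225, 97), (230, 38), (235, 46), (240, 127), (245, 197), (250, 213), (255, 186), (260, 158), (265, 173), (270, 209), (275, 218), (280, 186), (285, 157), (290, 170), (295, 207), (300, 216), (305, 185), (310, 166), (315, 182), (320, 214), (325, 217), (330, 185), (335, 165)]
needle low [(130, 161), (135, 165), (140, 161), (145, 152), (150, 144), (155, 142), (160, 138), (165, 135), (170, 130), (175, 139), (180, 160), (185, 185), (190, 202), (195, 206), (200, 205), (205, 206), (210, 209), (215, 197), (220, 159), (225, 96), (230, 44), (235, 53), (240, 120), (245, 182), (250, 205), (255, 198), (260, 171), (265, 140), (270, 139), (275, 168), (280, 175), (285, 158), (290, 144), (295, 165), (300, 196), (305, 207), (310, 207), (315, 206), (320, 206), (325, 206), (330, 205), (335, 204)]
```

The needle is at col 234 and the target is 241, so about 32° more.

>>> servo_tool:
  increments:
    - [0.2, 0.1, 0.1, 0, 0, 0, -1]
    - [0, 0, 0, 0, 0, 0, 1]
    - [0, 0, 0, 0, 0, 0, 1]
    - [0, 0, 0, 0, 0, 0, 1]
    - [0, 0, 0, 0, 0, 0, 1]

```text
clock: 17.95
position: [0.5212, 0.1104, 0.1207]
ee_rot: [0.148, 0.615, 0.754, 0.181]
contact_force: [-1.3, 0.4, 2.0]
width: 0.0393
gripper_force: 40.5
```

>>> servo_tool:
  increments:
    - [0, 0, 0, 0, 0, 0, 1]
    - [0, 0, 0, 0, 0, 0, 1]
    - [-0.02, -0.15, -0.01, 8, 0, 0, 1]
    - [-0.02, -0.15, -0.01, 8, 0, 0, 1]
    - [-0.02, -0.15, -0.01, 8, 0, 0, 1]

```text
clock: 18.45
position: [0.5171, 0.1089, 0.1198]
ee_rot: [0.015, 0.632, 0.774, 0.019]
contact_force: [3.6, 3.9, -19.3]
width: 0.0391
gripper_force: 50.6
```

>>> servo_tool:
  increments:
    - [-0.02, -0.15, -0.01, 8, 0, 0, 1]
    - [0, 0, 0, 0, 0, 0, 1]
    - [0, 0, 0, 0, 0, 0, 1]
    - [0, 0, 0, 0, 0, 0, -1]
    - [0, 0, 0, 0, 0, 0, -1]

```text
clock: 18.95
position: [0.5161, 0.1084, 0.1192]
ee_rot: [-0.027, 0.631, 0.774, -0.034]
contact_force: [0.3, -0.3, -0.0]
width: 0.067
gripper_force: 0.0
```

>>> servo_tool:
  increments:
    - [0, 0, 0, 0, 0, 0, -1]
    - [0, 0, 0, 0, 0, 0, -1]
    - [0, 0.13, -0.01, -8, 0, 0, -1]
    - [0, 0.13, -0.01, -8, 0, 0, -1]
    - [0, 0, 0, 0, 0, 0, -1]

```text
clock: 19.45
position: [0.5115, 0.1084, 0.1177]
ee_rot: [0.058, 0.63, 0.771, 0.072]
contact_force: [-1.9, -0.1, -0.2]
width: 0.0858
gripper_force: 0.0
```

```bash
python3 -c "
from h import *; rep(); needle(6)"
```

```text
t 19.45 tilt -10.589042732785744 toolx err deg (z,x) [0.07113125 0.07367253]
to axis, tool cm [ 0.15  0.78 -0.  ] frame cm [0.77 0.15 0.14] q [ 0.06  0.22  1.94  0.04  0.8  -0.17]
F [-1.9 -0.1 -0.2] M [-0.05  0.09 -0.03] w 0.08577182625086434 0.0
lugs [(130, 218), (135, 212), (140, 215), (145, 221), (150, 225), (155, 226), (160, 225), (165, 225), (170, 226), (175, 225), (180, 219), (185, 212), (190, 199), (195, 169), (200, 122), (205, 80), (210, 60), (215, 56), (220, 103), (225, 169), (230, 204), (235, 219), (240, 222), (245, 212), (250, 176), (255, 121), (260, 79), (265, 62), (270, 61), (275, 95), (280, 155), (285, 200), (290, 221), (295, 226), (300, 226), (305, 226), (310, 225), (315, 225), (320, 225), (325, 222), (330, 215), (335, 212)]
plate [(130, 190), (135, 163), (140, 170), (145, 204), (150, 217), (155, 190), (160, 166), (165, 176), (170, 209), (175, 218), (180, 187), (185, 165), (190, 178), (195, 210), (200, 215), (205, 183), (210, 155), (215, 169), (220, 202), (225, 197), (230, 141), (235, 63), (240, 36), (245, 78), (250, 127), (255, 142), (260, 149), (265, 175), (270, 209), (275, 217), (280, 185), (285, 156), (290, 169), (295, 206), (300, 215), (305, 184), (310, 165), (315, 181), (320, 214), (325, 217), (330, 184), (335, 164)]
needle low [(130, 161), (135, 164), (140, 161), (145, 151), (150, 143), (155, 141), (160, 139), (165, 134), (170, 130), (175, 139), (180, 160), (185, 185), (190, 202), (195, 205), (200, 205), (205, 204), (210, 205), (215, 210), (220, 205), (225, 179), (230, 119), (235, 52), (240, 31), (245, 81), (250, 152), (255, 194), (260, 196), (265, 175), (270, 157), (275, 157), (280, 178), (285, 189), (290, 167), (295, 146), (300, 156), (305, 189), (310, 207), (315, 207), (320, 206), (325, 205), (330, 205), (335, 204)]
```

The needle is at col 241, centred in the gap. I'll re-centre, then back away upward.

>>> servo_tool:
  increments:
    - [0, 0.7, 0, 0, 0, 0, -1]
    - [0, 0, -2, 0, 0, 0, -1]
    - [0, 0, -3, 0, 0, 0, -1]
    - [0, 0, -4, 0, 0, 0, -1]
    - [0, 0, -4, 0, 0, 0, -1]

```text
clock: 20.0
position: [0.5035, 0.1055, 0.2511]
ee_rot: [0.061, 0.629, 0.771, 0.074]
contact_force: [1.1, -0.3, 0.1]
width: 0.0854
gripper_force: 0.0
```

>>> servo_tool:
  increments:
    - [0, 0, -4, 0, 0, 0, -1]
    - [0, -2, -2, 0, 0, 0, -1]
    - [0, -2, 0, 0, 0, 0, -1]
    - [0, 0, 0, 0, 0, 0, -1]
    - [0, 0, 0, 0, 0, 0, -1]

```text
clock: 20.5
position: [0.4533, 0.0952, 0.3009]
ee_rot: [0.061, 0.629, 0.771, 0.075]
contact_force: [1.1, -0.2, 0.0]
width: 0.0855
gripper_force: 0.0
```

Run:
```python
from h import *
rep(); needle(7); im=optics.get_image("side")
cv2.imwrite("pics/f.png",cv2.hconcat([cv2.imread("pics/top7.png")[150:350,60:360],cv2.resize(rect("pics/top7.png"),(200,200))[...,None].repeat(3,2)]))
```

```text
t 20.5 tilt -11.115959930982486 toolx err deg (z,x) [ 0.05711995 -0.01544572]
to axis, tool cm [ 0.27  3.11 19.13] frame cm [  6.74   0.26 -18.17] q [ 0.03 -0.03  1.74  0.03  1.25 -0.18]
F [ 1.1 -0.2  0. ] M [-0.02  0.08 -0.02] w 0.08545176850028807 0.0
lugs [(130, 220), (135, 215), (140, 218), (145, 224), (150, 227), (155, 228), (160, 228), (165, 228), (170, 229), (175, 228), (180, 222), (185, 215), (190, 203), (195, 174), (200, 125), (205, 83), (210, 62), (215, 57), (220, 105), (225, 172), (230, 208), (235, 222), (240, 225), (245, 216), (250, 180), (255, 124), (260, 80), (265, 64), (270, 62), (275, 97), (280, 158), (285, 204), (290, 224), (295, 229), (300, 228), (305, 228), (310, 228), (315, 228), (320, 228), (325, 225), (330, 218), (335, 215)]
plate [(130, 195), (135, 168), (140, 174), (145, 208), (150, 220), (155, 194), (160, 170), (165, 180), (170, 212), (175, 221), (180, 192), (185, 170), (190, 182), (195, 213), (200, 218), (205, 187), (210, 159), (215, 174), (220, 206), (225, 202), (230, 145), (235, 65), (240, 37), (245, 80), (250, 130), (255, 146), (260, 153), (265, 179), (270, 212), (275, 220), (280, 189), (285, 160), (290, 173), (295, 210), (300, 218), (305, 189), (310, 170), (315, 186), (320, 217), (325, 220), (330, 188), (335, 169)]
needle low [(130, 164), (135, 168), (140, 165), (145, 155), (150, 147), (155, 145), (160, 142), (165, 138), (170, 134), (175, 142), (180, 164), (185, 189), (190, 206), (195, 210), (200, 209), (205, 208), (210, 209), (215, 214), (220, 209), (225, 184), (230, 122), (235, 53), (240, 32), (245, 84), (250, 156), (255, 198), (260, 200), (265, 178), (270, 160), (275, 160), (280, 183), (285, 193), (290, 171), (295, 149), (300, 159), (305, 193), (310, 212), (315, 211), (320, 210), (325, 210), (330, 210), (335, 208)]
```

View pics/f.png

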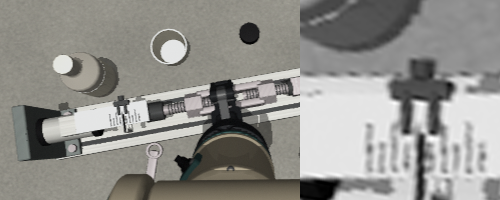

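The needle stands between the lugs (rectified crop, col 420 of 500). The gripper is clear of the body and the other things are undisturbed.

```bash
python3 -c "
from rig import manip; print(manip.sign_off())"
```

```text
the job is handed in; nothing more can be done
None
```

The turnbuckle is tightened: in the last picture the needle stood within about 0.5 mm of the middle of the clip gap. It never passed the far side of the clip; the gripper is open and clear, and the job was handed in at about 20.5 s.

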